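# Scan the code label under the coffee machine's lever

## Robot

A 6-joint arm with a two-finger parallel gripper is mounted at the origin on the work surface. World frame = base frame: x ahead of the robot, y to its left, z up, the work surface at z = 0. Lengths are in m, angles in rad, forces in N, time in s.
With the tool pointing down it reaches from about 0.225 to 0.875 m from the base axis. Payload 3.4 kg.
Tool frame: the origin (TCP) lies on the mounting face of the last link; the fingertips stand 173 mm ahead of it and the grasp point (between the pads) lies 155 mm ahead of it; x points along the fingers, y is the direction in which the jaws open and shut, and the axes are right-handed (so a half turn about x gives the same grasp; the last joint's range is limited). The gripper opens to 85 mm and grips with 20 to 120 N. Pads are 22 mm wide; open, the fingers measure 114 mm over their backs; the gripper's body (76 mm by 85 mm) begins 54 mm behind the grasp point. The pads swing forward as they close: fully open they stand 13 mm farther back than shut.
Start: joints at [1.021, 0.276, 1.505, -0, 1.361, -0.121], TCP at [0.239, 0.523, 0.405] pointing down, gripper open.
Joint ranges: [-2.89, 2.89], [-0.75, 2.08], [0.22, 2.7], [-1.18, 4.32], [0.11, 2.71], [-2.7, 2.7]. Speed limits (rad/s): [2.57, 2.57, 3.14, 3.14, 3.14, 3.14].

## Interface

Orientations are given as a unit quaternion [w, x, y, z].
In Python, from rig import manip gives the robot as it stands.
- The arm moves only by the tool arm_command, never from a script. Its argument "targets" is a list of rows, each an object with "dp": the shift along the tool's x, y, z in m, a list of three; "turn": the turn, a rotation vector about the tool's x, y, z in degrees, a list of three; "grip": the opening, from -1 (shut) to 1 (fully open). In form: [{"dp": [tx, ty, tz], "turn": [wx, wy, wz], "grip": grip}, ...]. A call has 1 to 8 rows; each row shifts and turns the commanded pose from where the row before left it, along the tool's axes as they then stand; what a row does not reach is not made up. A row lasts 1/10 s, in which the tool goes at most 50 mm and 8.59 degrees, less where a joint would pass 70% of its speed; a pose out of reach is approached as far as the arm can. A call with a gripper value outside its range is refused whole. The fingers move at their own pace and stop on an object; "grip_force" is the grip in N (left out, the last holds). Time passes only in rows, so rows that do not move let the fingers close. It gives the time, the measured TCP pose, the force and the opening at its end, in the units of the state.
- manip.get_state(): the state, without advancing time (a new reading comes with each control period).
- manip.get_image(name): name is "scene" or "top"; returns the picture (420x560x3 uint8, red, green, blue); there is no depth.
- manip.calibration(name): a dict with "fx", "fy", "cx", "cy" (pixels), "R" (3x3) and "t" (3): a world point X has camera coordinates R X + t. Camera axes: x right, y down, z forward; pixel columns grow to the right and rows downward; lengths in m; the calibration is good to about 2 mm. A picture is of the moment at which its call begins. calibration takes no time and is no camera call.
- manip.sign_off(): hands the job in, once; it reports no verdict.
The state is a dict: "clock": time; "qpos": joint angles; "qd": joint speeds; "effort": joint torques, N m; "position": TCP position; "ee_rot": TCP orientation; "contact_force": force on the tool from outside, world axes, zero at the start; "moment": the same for the moment, N m; "width": finger opening in m.
Only numpy, scipy, OpenCV 4.12 (cv2) and the standard library are available. Lean on these libraries where they do the work, as an engineer would, in place of code of your own. Each camera call takes 0.05 s, during which the arm holds its last target.

## Task

The coffee machine is being logged for service. Raise the lever on its head fully, so that the code label beneath is uncovered, then take the hand scanner, aim it squarely at the middle of the label from about 10 cm away and hold it steady there for two seconds. Then lay the scanner flat on the woven mat, without dropping it, and let go, leaving the lever up and the glass tumblers undisturbed.

Things in the scene. Friction and masses are not known exactly. Their poses are not given: they have to be found in the camera images.
- lever (a joint): steel flap lever on the head of the black and grey coffee machine (120 mm wide, 290 deep, 220 high, fixed). 0 = fully down, flap over the label; 2.35 rad = fully up at its stop. Turns about the hinge line at lever_hinge; friction of about 0.2 N m (2 N at the grip), stays where it is left. Starts at 0 to 0.2.
- lever_hinge (a point): middle of the lever's hinge line, at the top of the head's 45 degree sloping face, 200 mm above the counter. Axes are the machine's: x points to the machine's back, y is along the hinge line, z up. The sloping face falls from here towards the machine's front (-x). The machine stays put.
- lever_grip (a point): grip point in the lever's steel tongue, 28 mm wide (along the hinge line), 14 mm thick, 60 mm long, free on both sides; the free end is 20 mm beyond this point, the flap 30 mm behind it. Axes turn with the lever. At joint 0 it lies 85 mm in front of and 51 mm below the hinge line (99 mm from it), tongue level; raising swings it forward and up, to 96 mm above and 23 mm behind the hinge at the stop.
- label: white paper label, 46 mm square with black bars, stuck on the sloping face under the lever's flap; origin at its middle. Its z axis is its outward normal (to the machine's front and up at 45 degrees); its y axis is the machine's y. Uncovered when the lever is up.
- scanner_mid (a point): middle of the handle of the hand scanner that lies on the mat, 17 mm above its underside. Level grey handle 130 x 34 x 34 mm, black head (46 mm wide, top 68 mm above the underside) bent 45 degrees down at its front, beginning 52 mm ahead of this point; 177 mm over all, 0.13 to 0.25 kg. x: along the handle to the head, y: across (34 mm, grip width), z: up. Head roughly away from the robot.
- scanner_window (a point): middle of the amber window on the front of the scanner's head. Its x axis is the scanning beam: forward along the handle and 45 degrees down. It lies 99.7 mm ahead (scanner x), 0 sideways and 3.3 mm above scanner_mid.
- mat: grey and off-white woven mat, 240 (x) x 180 (y) x 4 mm, fixed on the counter at the left or the right of the machine; origin at the centre of its underside.
- tray: white open drawer tray 220 x 200 mm, 45 mm high, fixed on the counter on the other side; origin at the centre of its underside.
- tumbler_a_mid (a point): glass tumbler standing upside down in the tray, 70 mm wide, 105 mm high, its middle; leave alone
- tumbler_b_mid (a point): a second such tumbler; leave alone
- tumbler_c_mid (a point): a third such tumbler; leave alone

How it is judged:
On the way, in this order (a step that is already met when the one before it is completed fails the run):
1. the lever is raised (above 1.9 of 2.35 rad) (value of joint lever above 1.9 rad), for 0.2 s.
2. with the lever up, the scanner's beam is on the label's middle (within 16 mm either way), window 65 to 140 mm away, beam within 20 degrees of square, held steady for 1.5 s (value of joint lever above 1.9 rad and x of label in the frame of scanner_window between 0.065 and 0.14 m and y of label in the frame of scanner_window between -0.016 and 0.016 m and z of label in the frame of scanner_window between -0.016 and 0.016 m and angle between the x axis of scanner_window and the z axis of label, either way round below 0.35 rad and linear speed of scanner below 0.03 m/s and angular speed of scanner below 0.25 rad/s), for 1.5 s.
At the end, for the whole second after the job is handed in: The lever is still up (above 1.9 rad), the scanner lies still and flat on its underside (within 0.2 rad) with the middle of its handle over the mat (within 100 mm of the mat's centre along it, 80 mm across), and nothing touches the robot (value of joint lever above 1.9 rad and x of scanner_mid in the frame of mat between -0.1 and 0.1 m and y of scanner_mid in the frame of mat between -0.08 and 0.08 m and z of scanner_mid in the frame of mat below 0.03 m and angle between scanner_mid's own z axis and vertical below 0.2 rad and linear speed of scanner below 0.02 m/s).
It fails at once if a tumbler is moved by more than 25 mm (distance of any of tumbler_a_mid, tumbler_b_mid, tumbler_c_mid from where it was at the start of the episode above 0.025 m).
It fails at once if the scanner is dropped (moving faster than 0.6 m/s, a fall of about 20 mm, with no finger on it) (contact force between scanner and the fingers below 0.2 N and linear speed of scanner above 0.6 m/s).
It also fails if it takes over 69 s, if anything falls off the work surface, if the arm or the gripper's body presses on something with over 40 N, if the wrist force passes 120 N, or if a joint passes its speed limit or range.

## Working session

There is one attempt and no reset: what is moved stays moved. The work goes in short steps, Python scripts to look and compute and a tool call to move; the robot and the scene stay as the last step left them, time stands still between calls to the robot, and variables do not carry over. Pictures are saved under pics/ and viewed, and the job is handed in when it is done.

Besides the shell and the picture viewer there is one more tool, called after "Emit:" as name(argument=value, ...) on one line, values as JSON. arm_command: Moves the arm, as the interface text tells. Its arguments: {"type":"object","properties":{"targets":{"type":"array"},"grip_force":{"type":"number"}},"required":["targets"]}

```bash
mkdir -p pics; ls
python3 - <<'E'
from rig import manip
import cv2,json
for n in("scene","top"):
    im=manip.get_image(n); cv2.imwrite(f"pics/{n}0.png",cv2.resize(im[:,:,::-1],(800,600),interpolation=cv2.INTER_CUBIC)); cv2.imwrite(f"/tmp/{n}0_raw.png",im[:,:,::-1])
    c=manip.calibration(n);print(n,c)
s=manip.get_state();print(s)
E
```

```text
pics
scene {'fx': 446.5867336943974, 'fy': 446.5867336943974, 'cx': 277.16296260494715, 'cy': 206.291801100277, 'R': array([[ 0.52450083,  0.85137683, -0.0075086 ],
       [ 0.66168126, -0.41315476, -0.62568447],
       [-0.53579547,  0.32320372, -0.78004011]]), 't': array([-0.2821643 , -0.27661931,  1.58958117])}
top {'fx': 545.0007743632157, 'fy': 545.0007743632157, 'cx': 288.5164180531494, 'cy': 208.09594228743836, 'R': array([[ 0.01332823, -0.99981541,  0.01383848],
       [-0.98144182, -0.01572851, -0.19111403],
       [ 0.19129642, -0.01103445, -0.98147029]]), 't': array([-0.01243193,  0.59472306,  1.44144422])}
{'clock': 0.1, 'qpos': array([ 1.02099135e+00,  2.76526436e-01,  1.50600811e+00, -6.63336094e-06,
        1.36073284e+00, -1.20951638e-01]), 'qd': array([ 9.24359163e-05, -1.40185006e-03, -4.03807141e-03,  1.25208175e-03,
       -6.88336115e-04, -6.18993830e-04]), 'effort': array([ 3.81599375e-04, -4.17700267e+01, -2.46404493e+01, -7.56565601e-05,
        5.92142125e-03, -1.00438919e-05]), 'position': array([0.2389792 , 0.52277088, 0.40392839]), 'ee_rot': array([ 0.69072016,  0.14990291,  0.69110559, -0.15102266]), 'contact_force': array([ 0.46120527, -0.57695172,  0.19181139]), 'moment': array([-0.01603876, -0.0223522 ,  0.05182174]), 'width': 0.08520455069228551}
```

View pics/scene0.png

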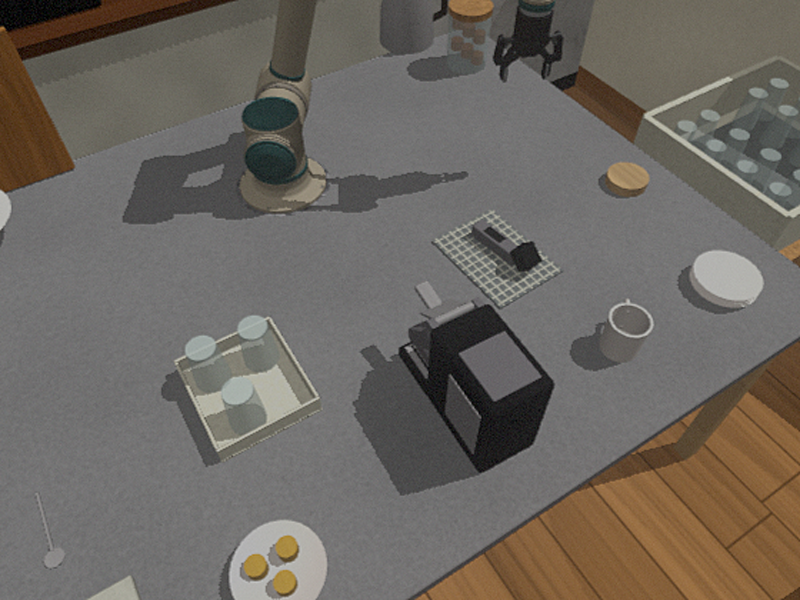

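View pics/top0.png

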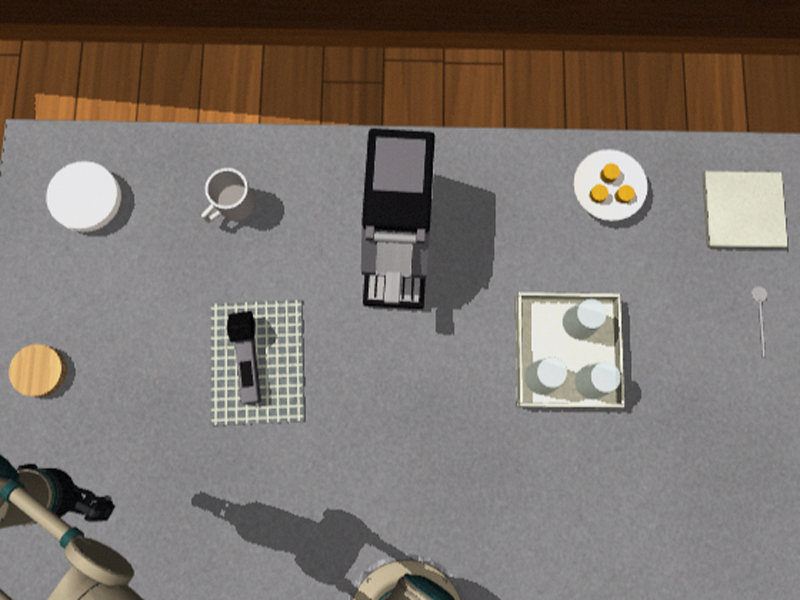

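The mat with the scanner is on the left: mat corners near (212,303), (303,300), (304,420), (212,425) in the top view, and the scanner head near (240,325). The machine faces the robot, with its tongue near (393,290). The tray is on the right. Next I'll look at enlarged crops.

Run:
```python
import cv2
t=cv2.imread('/tmp/top0_raw.png');s=cv2.imread('/tmp/scene0_raw.png')
def crop(im,x0,y0,w,h,k,name):
    c=cv2.resize(im[y0:y0+h,x0:x0+w],None,fx=k,fy=k,interpolation=cv2.INTER_CUBIC)
    for i in range(0,w,10):
        cv2.line(c,(i*k,0),(i*k,6 if i%50 else 14),(0,255,255),1)
        if i%20==0: cv2.putText(c,str(x0+i),(i*k,24),0,.4,(0,255,255),1)
    for i in range(0,h,10):
        cv2.line(c,(0,i*k),(6,i*k),(0,255,255),1)
        if i%20==0: cv2.putText(c,str(y0+i),(8,i*k+4),0,.4,(0,255,255),1)
    cv2.imwrite(name,c)
crop(t,240,85,75,140,4,'pics/t_m.png')
crop(t,140,200,80,105,5,'pics/t_s.png')
crop(s,270,180,130,110,6,'pics/s_m.png')
crop(s,290,140,110,80,7,'pics/s_s.png')
```

```text
(no output)
```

View pics/t_m.png

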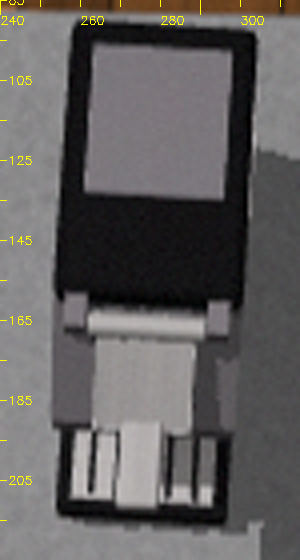

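View pics/t_s.png

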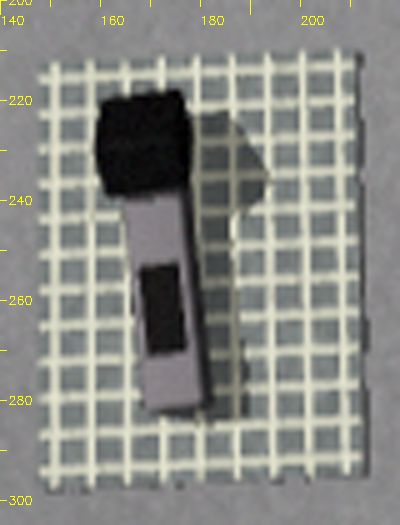

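View pics/s_m.png

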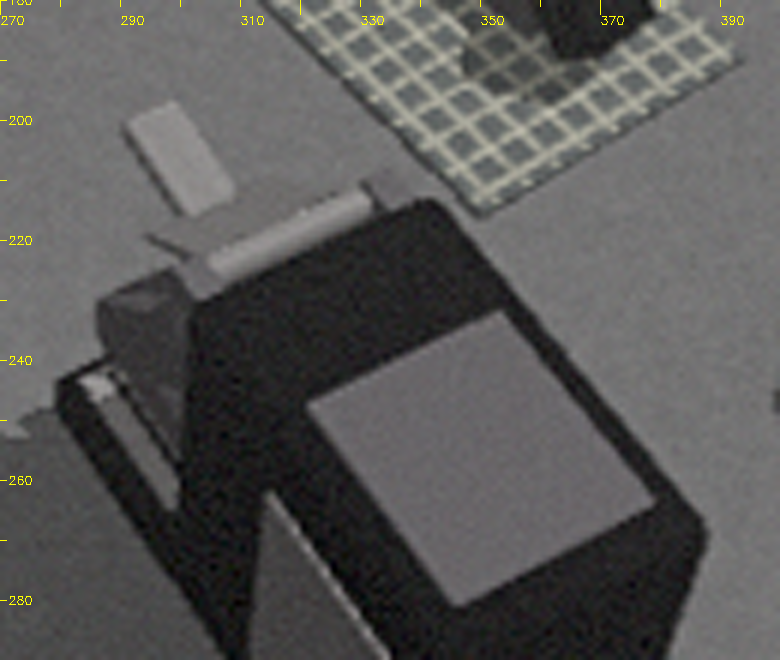

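View pics/s_s.png

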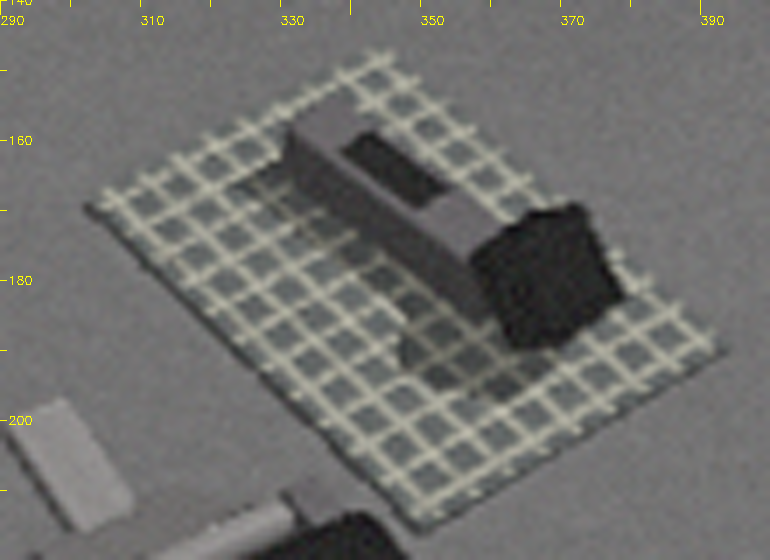

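```bash
cat > h.py <<'E'
import numpy as np
from rig import manip
from scipy.spatial.transform import Rotation as Ro
def cal(n):
    return manip.calibration(n)
def ray(n,uv):
    c=cal(n);d=np.array([(uv[0]-c['cx'])/c['fx'],(uv[1]-c['cy'])/c['fy'],1.]);R=np.array(c['R']);t=np.array(c['t'])
    return -R.T@t,R.T@d/np.linalg.norm(d)
def atz(n,uv,z):
    o,d=ray(n,uv);return o+d*(z-o[2])/d[2]
def tri(a,b):
    o1,d1=ray('top',a);o2,d2=ray('scene',b)
    A=np.stack([d1,-d2],1);x=np.linalg.lstsq(A,o2-o1,rcond=None)[0]
    p,q=o1+x[0]*d1,o2+x[1]*d2
    return (p+q)/2,np.linalg.norm(p-q)
def proj(n,X):
    c=cal(n);p=np.array(c['R'])@X+np.array(c['t']);return np.array([c['fx']*p[0]/p[2]+c['cx'],c['fy']*p[1]/p[2]+c['cy']])
E
python3 - <<'E'
from h import *
np.set_printoptions(precision=4,suppress=True)
print('mat top',[atz('top',p,.004) for p in[(148,213),(211,210),(212,295.5),(148.5,298)]])
print('mat scene',[atz('scene',p,.004) for p in[(302,169),(344,147),(393,190),(350,216)]])
print('hinge ends',tri((262,165.5),(305,224.7)),tri((291.7,165.5),(331.7,213.3)), [atz('top',p,.2) for p in[(262,165.5),(291.7,165.5)]])
print('mach roof',[atz('top',p,.22) for p in[(258,91),(303.7,92.5),(254,160),(301,160)]])
print('scanner top',[atz('top',p,.038) for p in[(169.4,282.4),(180.6,280.5),(164.5,239.5),(176.5,239)]])
print('scene',[atz('scene',p,.038) for p in[(331,158),(341,152),(357,177),(361,171)]])
print('tongue',tri((269.3,212),(299.5,196.8)),tri((280.5,212),(291,201)),tri((269.3,190.5),(309.5,210.5)),tri((280.5,190.5),(301.5,216)))
E
```

```text
mat top [array([0.5847, 0.3938, 0.004 ]), array([0.5962, 0.216 , 0.004 ]), array([0.3563, 0.2035, 0.004 ]), array([0.3471, 0.3776, 0.004 ])]
mat scene [array([0.3643, 0.2022, 0.004 ]), array([0.3544, 0.3802, 0.004 ]), array([0.5904, 0.3934, 0.004 ]), array([0.6011, 0.2168, 0.004 ])]
hinge ends (array([0.6679, 0.0389, 0.1748]), np.float64(0.06275640161605348)) (array([0.6853, 0.0205, 0.2389]), np.float64(0.06845754812679924)) [array([0.6754, 0.0662, 0.2   ]), array([ 0.6766, -0.0087,  0.2   ])]
mach roof [array([0.8662, 0.08  , 0.22  ]), array([ 0.8644, -0.0366,  0.22  ]), array([0.6836, 0.0856, 0.22  ]), array([ 0.6857, -0.0313,  0.22  ])]
scanner top [array([0.3886, 0.3157, 0.038 ]), array([0.3941, 0.2857, 0.038 ]), array([0.5053, 0.3356, 0.038 ]), array([0.5072, 0.3028, 0.038 ])]
scene [array([0.3995, 0.2895, 0.038 ]), array([0.3945, 0.3332, 0.038 ]), array([0.5095, 0.3091, 0.038 ]), array([0.496 , 0.3355, 0.038 ])]
tongue (array([0.5653, 0.0495, 0.1622]), np.float64(0.007222166770567324)) (array([0.5658, 0.0216, 0.1633]), np.float64(0.008714763872472952)) (array([0.6195, 0.0479, 0.1641]), np.float64(0.0011510194778699295)) (array([0.6213, 0.0205, 0.1615]), np.float64(0.004090171597261957))
```

```bash
cat > fit.py <<'E'
from h import *
from scipy.optimize import least_squares
np.set_printoptions(precision=4,suppress=True)
def W(p,l): # machine frame, origin hinge
    x,y,a=p[:3];l=np.array(l);return np.array([x+np.cos(a)*l[0]-np.sin(a)*l[1],y+np.sin(a)*l[0]+np.cos(a)*l[1],.2+l[2]])
def lev(p,g): # point in grip frame
    q=p[3];r=np.array([-.085,0,-.051])+g
    return W(p,[np.cos(q)*r[0]+np.sin(q)*r[2],r[1],-np.sin(q)*r[0]+np.cos(q)*r[2]])
# params x,y,yaw,q, back x of roof, hinge bar halflen, root offset
def res(p):
    e=[]
    def A(n,X,uv,w=1): e.extend(w*(proj(n,X)-uv))
    A('top',W(p,[p[4],.06,.02]),(258,91));A('top',W(p,[p[4],-.06,.02]),(303.7,92.5))
    A('top',W(p,[0,p[5],0]),(262,165.5));A('top',W(p,[0,-p[5],0]),(291.7,165.5))
    A('scene',W(p,[0,p[5],0]),(331.7,213.3));A('scene',W(p,[0,-p[5],0]),(305,224.7))
    A('top',lev(p,[-.02,.014,.007]),(269.3,212));A('top',lev(p,[-.02,-.014,.007]),(280.5,212))
    A('top',lev(p,[p[6],.014,.007]),(269.3,190.5));A('top',lev(p,[p[6],-.014,.007]),(280.5,190.5))
    A('scene',lev(p,[-.02,.014,.007]),(299.5,196.8));A('scene',lev(p,[-.02,-.014,.007]),(291,201))
    A('scene',W(p,[p[4],-.06,.02]),(384,278+0),0) 
    return e
r=least_squares(res,[.676,.028,0,.1,.2,.04,.03])
if __name__=="__main__":
    print(r.x);print(np.array(r.fun).reshape(-1,2))
    print('grip',lev(r.x,[0,0,0]))
    s=manip.get_state();q=s['ee_rot'];R=Ro.from_quat([q[1],q[2],q[3],q[0]]).as_matrix();print(R)
    g=s['position']+R@[.155,0,0];print('grasp',g)
E
python3 fit.py
```

```text
[ 0.6751  0.0308 -0.0418  0.0828  0.1905  0.0375  0.0337]
[[-1.0747 -0.6329]
 [ 0.1744  0.5659]
 [-0.8135 -0.5052]
 [-0.8305  1.1888]
 [-1.6937  0.2466]
 [-1.1615  1.0398]
 [-1.1718 -1.7406]
 [-1.3922 -1.1167]
 [ 0.1628 -0.3092]
 [-0.1721  0.3094]
 [-0.9245  0.1059]
 [-1.6395 -0.0264]
 [-0.      0.    ]]
grip [0.5862 0.0345 0.1562]
[[-0.0009  0.4158  0.9094]
 [-0.0014  0.9094 -0.4158]
 [-1.     -0.0017 -0.0002]]
grasp [0.2388 0.5225 0.2489]
```

Emit:
arm_command(targets=[{"dp": [0,0,0],"turn": [-7.4,0,0],"grip": 0.5},{"dp": [0,0,0],"turn": [-7.4,0,0],"grip": 0.5},{"dp": [0,0,0],"turn": [-7.4,0,0],"grip": 0.5},{"dp": [0,-0.034,0.026],"turn": [0,0,0],"grip": 0.5},{"dp": [0,-0.034,0.026],"turn": [0,0,0],"grip": 0.5},{"dp": [0,-0.034,0.026],"turn": [0,0,0],"grip": 0.5},{"dp": [0,-0.034,0.026],"turn": [0,0,0],"grip": 0.5},{"dp": [0,-0.034,0.026],"turn": [0,0,0],"grip": 0.5}])

```text
clock: 0.9
position: [0.3624, 0.3462, 0.4044]
ee_rot: [0.707, 0.014, 0.707, -0.015]
contact_force: [0.9, 0.6, 0.2]
width: 0.0643
```

Emit:
arm_command(targets=[{"dp": [0,-0.034,0.026],"turn": [0,0,0],"grip": 0.5},{"dp": [0,-0.034,0.026],"turn": [0,0,0],"grip": 0.5},{"dp": [0,-0.034,0.026],"turn": [0,0,0],"grip": 0.5},{"dp": [0,-0.034,0.026],"turn": [0,0,0],"grip": 0.5},{"dp": [0,-0.034,0.026],"turn": [0,0,0],"grip": 0.5},{"dp": [0,-0.034,0.026],"turn": [0,0,0],"grip": 0.5},{"dp": [0,0,0],"turn": [0,0,0],"grip": 0.5},{"dp": [0,0,0],"turn": [0,0,0],"grip": 0.5}])

```text
clock: 1.7
position: [0.5096, 0.1367, 0.4041]
ee_rot: [0.706, 0.016, 0.708, -0.015]
contact_force: [-0.3, -0.4, 0.9]
width: 0.0639
```

```bash
cat >> h.py <<'E'
def tool():
    s=manip.get_state();q=s['ee_rot'];R=Ro.from_quat([q[1],q[2],q[3],q[0]]).as_matrix()
    return s,R,s['position']+R@[.155,0,0]
def to(target,R,g): return R.T@(np.array(target)-g)
E
python3 - <<'E'
from h import *
np.set_printoptions(precision=4,suppress=True)
s,R,g=tool();print(s['clock'],g,s['width'],s['qpos'],s['contact_force']);print(R);print(to([.5862,.0345,.1562],R,g))
E
```

```text
1.7 [0.5094 0.1367 0.2491] 0.06387532510267925 [ 0.1298  0.2054  1.6037  0.0007  1.3341 -1.3974] [-0.3386 -0.4376  0.911 ]
[[-0.0017  0.0437  0.999 ]
 [ 0.0004  0.999  -0.0437]
 [-1.      0.0004 -0.0018]]
[ 0.0927 -0.0988  0.0814]
```

Emit:
arm_command(targets=[{"dp": [0,-0.02,0.0165],"turn": [0,0,0],"grip": 0.5},{"dp": [0,-0.02,0.0165],"turn": [0,0,0],"grip": 0.5},{"dp": [0,-0.02,0.0165],"turn": [0,0,0],"grip": 0.5},{"dp": [0,-0.02,0.0165],"turn": [0,0,0],"grip": 0.5},{"dp": [0,-0.019,0.0154],"turn": [0,0,0],"grip": 0.5},{"dp": [0.02,0,0],"turn": [0,0,0],"grip": 0.5},{"dp": [0.01,0,0],"turn": [0,0,0],"grip": 0.5},{"dp": [0,0,0],"turn": [0,0,0],"grip": 0.5}])

```text
clock: 2.5
position: [0.5854, 0.0365, 0.3728]
ee_rot: [0.705, 0.014, 0.709, -0.014]
contact_force: [-0.2, 0.4, -0.0]
width: 0.0642
```

```bash
cat >> h.py <<'E'
def snap(n,name,box=None,k=1):
    import cv2
    im=manip.get_image(n)[:,:,::-1]
    x0,y0,w,h=box or (0,0,560,420)
    c=cv2.resize(im[y0:y0+h,x0:x0+w],None,fx=k,fy=k,interpolation=cv2.INTER_CUBIC)
    for i in range(0,w,10):
        cv2.line(c,(i*k,0),(i*k,6),(0,255,255),1)
        if i%20==0: cv2.putText(c,str(x0+i),(i*k,18),0,.4,(0,255,255),1)
    for i in range(0,h,10):
        cv2.line(c,(0,i*k),(6,i*k),(0,255,255),1)
        if i%20==0: cv2.putText(c,str(y0+i),(8,i*k+4),0,.4,(0,255,255),1)
    cv2.imwrite('pics/'+name,c)
E
python3 - <<'E'
from h import *
np.set_printoptions(precision=4,suppress=True)
s,R,g=tool();print(s['clock'],g,s['width'],s['contact_force']);print(to([.5862,.0345,.1562],R,g))
snap('scene','s2.png',(240,100,160,120),5)
E
```

```text
2.5 [0.5846 0.0367 0.2178] 0.06419519511833346 [-0.1737  0.3947 -0.0405]
[ 0.0615 -0.0022  0.002 ]
```

View pics/s2.png

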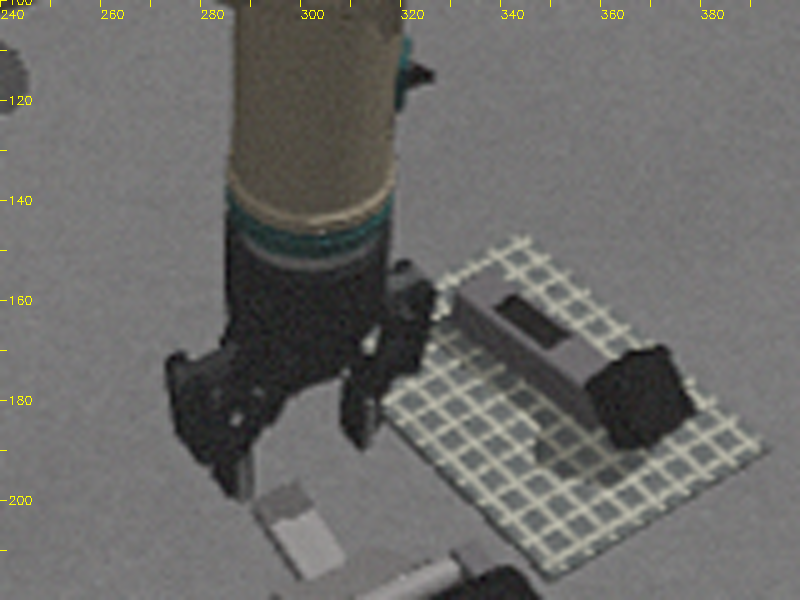

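The jaws at about (287,195) and (362,190 crop→312,187) straddle the tongue at (300,206), which is consistent with the measurement. I'll go down and close lightly.

Emit:
arm_command(targets=[{"dp": [0.02,-0.001,0.001],"turn": [0,0,0],"grip": 0.5},{"dp": [0.02,-0.001,0.001],"turn": [0,0,0],"grip": 0.5},{"dp": [0.02,0,0],"turn": [0,0,0],"grip": 0.5},{"dp": [0,0,0],"turn": [0,0,0],"grip": 0.5},{"dp": [0,0,0],"turn": [0,0,0],"grip": -1},{"dp": [0,0,0],"turn": [0,0,0],"grip": -1},{"dp": [0,0,0],"turn": [0,0,0],"grip": -1},{"dp": [0,0,0],"turn": [0,0,0],"grip": -1}], grip_force=25)

```text
clock: 3.35
position: [0.5891, 0.0342, 0.3163]
ee_rot: [0.708, 0.016, 0.706, -0.014]
contact_force: [0.3, 6.1, 2.6]
width: 0.0279
```

Emit:
arm_command(targets=[{"dp": [0,0,0],"turn": [0,0,0],"grip": -1},{"dp": [0,0,0],"turn": [0,0,0],"grip": -1}])

```text
clock: 3.55
position: [0.5891, 0.0341, 0.3162]
ee_rot: [0.708, 0.016, 0.706, -0.014]
contact_force: [0.4, 5.4, 2.6]
width: 0.0275
```

Run:
```python
from h import *
np.set_printoptions(precision=4,suppress=True)
s,R,g=tool();print(s['clock'],g,s['width'],s['contact_force'],s['moment']);print(to([.5862,.0345,.1562],R,g))
p=[.6751,.0308,-.0418]
# planned grip points in machine xz
q0=.083
for q in np.arange(q0,2.36,.142):
    r=lambda q:np.array([-.085*np.cos(q)-.051*np.sin(q),.085*np.sin(q)-.051*np.cos(q)])
    d=r(q+.142)-r(q);print(round(q,3),'->',round(q+.142,3),'tool x %.4f z %.4f'%(-d[1],d[0]))
snap('top','t3.png',(230,80,100,140),4)
```

```text
3.55 [0.5897 0.0346 0.1612] 0.02745732542632252 [0.4464 5.4431 2.6323] [ 0.769  -0.2171 -0.127 ]
[ 0.005  -0.0002 -0.0035]
0.083 -> 0.225 tool x -0.0130 z -0.0053
0.225 -> 0.367 tool x -0.0136 z -0.0034
0.367 -> 0.509 tool x -0.0140 z -0.0014
0.509 -> 0.651 tool x -0.0141 z 0.0006
0.651 -> 0.793 tool x -0.0138 z 0.0025
0.793 -> 0.935 tool x -0.0133 z 0.0045
0.935 -> 1.077 tool x -0.0126 z 0.0063
1.077 -> 1.219 tool x -0.0115 z 0.0080
1.219 -> 1.361 tool x -0.0103 z 0.0096
1.361 -> 1.503 tool x -0.0088 z 0.0109
1.503 -> 1.645 tool x -0.0072 z 0.0121
1.645 -> 1.787 tool x -0.0054 z 0.0130
1.787 -> 1.929 tool x -0.0035 z 0.0136
1.929 -> 2.071 tool x -0.0016 z 0.0140
2.071 -> 2.213 tool x 0.0004 z 0.0141
2.213 -> 2.355 tool x 0.0024 z 0.0139
2.355 -> 2.497 tool x 0.0044 z 0.0134
```

View pics/t3.png

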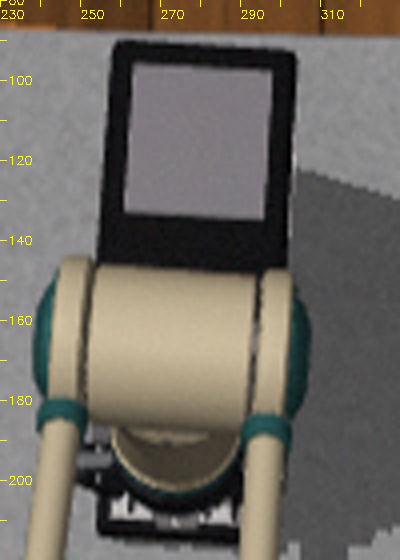

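Gripped at a width of 27.5 mm, close to the tongue's 28 mm. Now I'll follow the arc, letting the tongue pivot between the pads.

Emit:
arm_command(targets=[{"dp": [-0.0065,0,-0.0026],"turn": [0,0,0],"grip": -1},{"dp": [-0.0065,0,-0.0026],"turn": [0,0,0],"grip": -1},{"dp": [-0.0068,0,-0.0017],"turn": [0,0,0],"grip": -1},{"dp": [-0.0068,0,-0.0017],"turn": [0,0,0],"grip": -1},{"dp": [-0.007,0,-0.0007],"turn": [0,0,0],"grip": -1},{"dp": [-0.007,0,-0.0007],"turn": [0,0,0],"grip": -1},{"dp": [-0.007,0,0.0003],"turn": [0,0,0],"grip": -1},{"dp": [-0.007,0,0.0003],"turn": [0,0,0],"grip": -1}])

```text
clock: 4.4
position: [0.5801, 0.0345, 0.3691]
ee_rot: [0.708, 0.016, 0.706, -0.014]
contact_force: [6.2, 5.8, -6.0]
width: 0.0274
```

Run:
```python
from h import *
np.set_printoptions(precision=4,suppress=True)
s,R,g=tool();print(s['clock'],g,s['width'],s['contact_force'],s['moment']);
d=g-[.6751,.0308,.2];print(np.hypot(d[0],d[2]),np.arctan2(d[2],-d[0])+np.arctan2(.051,.085))
snap('scene','s3.png',(240,100,160,120),5)
```

```text
4.4 [0.5805 0.035  0.2141] 0.0273573149109155 [ 6.234   5.8338 -6.0201] [ 0.7365 -0.6369 -0.1174]
0.09563124175188648 0.6887099357557264
```

View pics/s3.png

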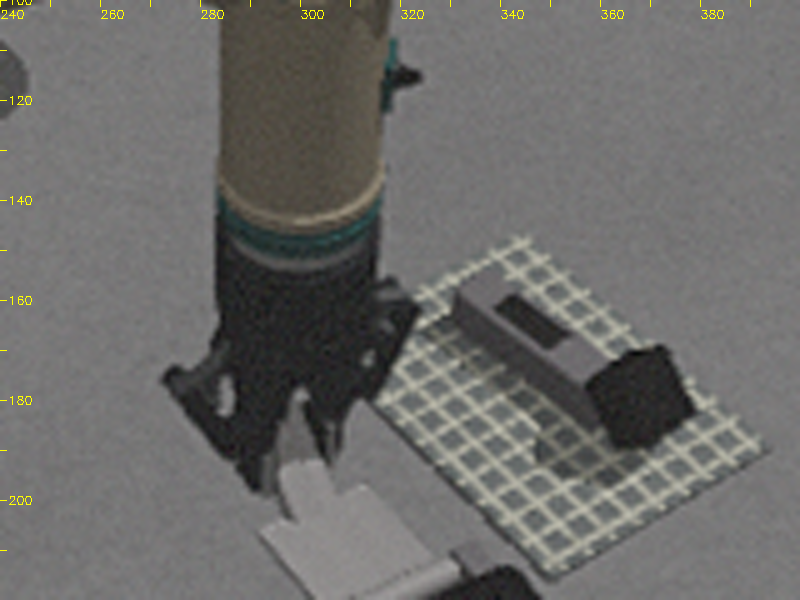

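The lever is following: the flap is clearly raised and the tongue is held at (300,190). Continuing.

Emit:
arm_command(targets=[{"dp": [-0.0069,0,0.0012],"turn": [0,0,0],"grip": -1},{"dp": [-0.0069,0,0.0014],"turn": [0,0,0],"grip": -1},{"dp": [-0.0067,0,0.0022],"turn": [0,0,0],"grip": -1},{"dp": [-0.0067,0,0.0023],"turn": [0,0,0],"grip": -1},{"dp": [-0.0063,0,0.0031],"turn": [0,0,0],"grip": -1},{"dp": [-0.0063,0,0.0032],"turn": [0,0,0],"grip": -1},{"dp": [-0.0058,0,0.004],"turn": [0,0,0],"grip": -1},{"dp": [-0.0057,0,0.004],"turn": [0,0,0],"grip": -1}])

```text
clock: 5.25
position: [0.6007, 0.0336, 0.4187]
ee_rot: [0.706, 0.016, 0.708, -0.013]
contact_force: [3.1, 4.8, -10.5]
width: 0.0275
```

Emit:
arm_command(targets=[{"dp": [-0.0052,0,0.0048],"turn": [0,0,0],"grip": -1},{"dp": [-0.0051,0,0.0048],"turn": [0,0,0],"grip": -1},{"dp": [-0.0044,0,0.0054],"turn": [0,0,0],"grip": -1},{"dp": [-0.0044,0,0.0055],"turn": [0,0,0],"grip": -1},{"dp": [-0.0036,0,0.006],"turn": [0,0,0],"grip": -1},{"dp": [-0.0036,0,0.0061],"turn": [0,0,0],"grip": -1},{"dp": [-0.0027,0,0.0065],"turn": [0,0,0],"grip": -1},{"dp": [-0.0027,0,0.0065],"turn": [0,0,0],"grip": -1}])

```text
clock: 6.05
position: [0.6448, 0.0318, 0.4502]
ee_rot: [0.704, 0.015, 0.71, -0.013]
contact_force: [-2.9, 4.3, -7.1]
width: 0.0273
```

Run:
```python
from h import *
np.set_printoptions(precision=4,suppress=True)
s,R,g=tool();print(s['clock'],g,s['width'],s['contact_force'],s['moment']);
d=g-[.6751,.0308,.2];print(np.hypot(d[0],d[2]),np.arctan2(d[2],-d[0])+np.arctan2(.051,.085))
snap('scene','s4.png',(240,100,160,120),5)
```

```text
6.05 [0.6435 0.0323 0.2952] 0.02731892342788496 [-2.8856  4.2762 -7.0934] [ 0.6286  0.7507 -0.0549]
0.10033219760329153 1.7902852555928814
```

View pics/s4.png

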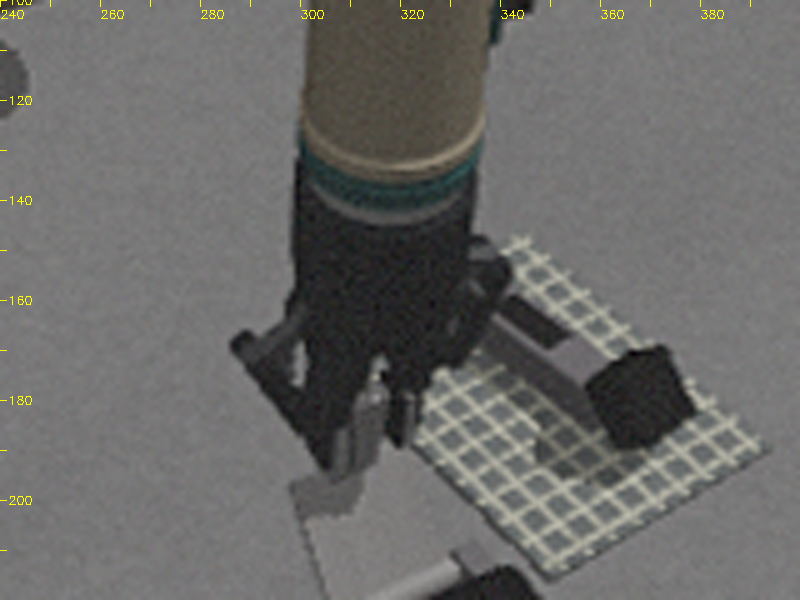

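The lever is near vertical, at about 1.79 rad, with the flap standing. Now on to the stop.

Emit:
arm_command(targets=[{"dp": [-0.0017,0,0.0068],"turn": [0,0,0],"grip": -1},{"dp": [-0.0017,0,0.0068],"turn": [0,0,0],"grip": -1},{"dp": [-0.0008,0,0.007],"turn": [0,0,0],"grip": -1},{"dp": [-0.0007,0,0.007],"turn": [0,0,0],"grip": -1},{"dp": [0.0002,0,0.007],"turn": [0,0,0],"grip": -1},{"dp": [0.0003,0,0.007],"turn": [0,0,0],"grip": -1},{"dp": [0.001,0,0.007],"turn": [0,0,0],"grip": -1},{"dp": [0.001,0,0.006],"turn": [0,0,0],"grip": -1}])

```text
clock: 6.9
position: [0.6994, 0.0295, 0.4544]
ee_rot: [0.705, 0.015, 0.709, -0.013]
contact_force: [-4.6, 3.7, -1.2]
width: 0.0276
```

Run:
```python
from h import *
np.set_printoptions(precision=4,suppress=True)
s,R,g=tool();print(s['clock'],g,s['width'],s['contact_force'],s['moment']);
d=g-[.6751,.0308,.2];print(np.hypot(d[0],d[2]),np.arctan2(d[2],-d[0])+np.arctan2(.051,.085))
```

```text
6.9 [0.6984 0.0299 0.2994] 0.027566796164979847 [-4.5882  3.6661 -1.2092] [ 0.6489  0.9676 -0.0755]
0.10213493135333374 2.3415323273988964
```

Emit:
arm_command(targets=[{"dp": [0.001,0,0.004],"turn": [0,0,0],"grip": -1},{"dp": [0,0,0],"turn": [0,0,0],"grip": -1},{"dp": [0,0,0],"turn": [0,0,0],"grip": 0.4},{"dp": [0,0,0],"turn": [0,0,0],"grip": 0.4},{"dp": [0,0,0],"turn": [0,0,0],"grip": 0.4},{"dp": [0,0,0],"turn": [0,0,0],"grip": 0.4},{"dp": [-0.02,0,0],"turn": [0,0,0],"grip": 0.4},{"dp": [-0.02,0,0],"turn": [0,0,0],"grip": 0.4}])

```text
clock: 7.7
position: [0.7046, 0.028, 0.4935]
ee_rot: [0.706, 0.015, 0.708, -0.015]
contact_force: [0.7, -0.5, 0.4]
width: 0.0598
```

Run:
```python
from h import *
np.set_printoptions(precision=4,suppress=True)
s,R,g=tool();print(s['clock'],g,s['width'],s['contact_force'],s['moment'],s['qpos']);
snap('scene','s5.png',(240,100,160,120),5)
```

```text
7.7 [0.7044 0.0279 0.3385] 0.05982318559404791 [ 0.653  -0.5258  0.4167] [-0.0632 -0.0383 -0.0346] [-0.0588  0.4555  1.0144 -0.0003  1.6732 -1.5879]
```

View pics/s5.png

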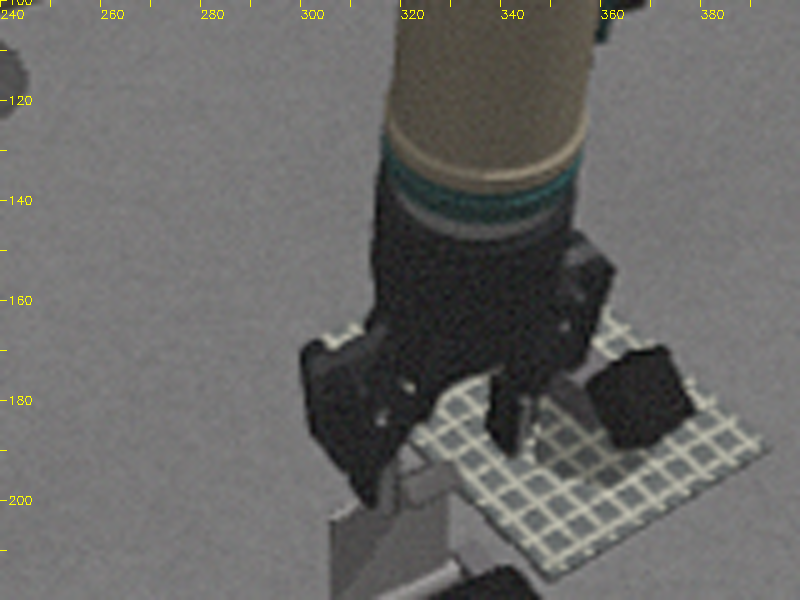

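Emit:
arm_command(targets=[{"dp": [-0.025,0,0],"turn": [0,0,0],"grip": 0.4},{"dp": [-0.015,0.01,-0.01],"turn": [0,0,0],"grip": 0.4},{"dp": [0,0.022,-0.021],"turn": [0,0,0],"grip": 0.4},{"dp": [0,0.025,-0.024],"turn": [0,0,0],"grip": 0.6},{"dp": [0,0.025,-0.024],"turn": [0,0,0],"grip": 0.8},{"dp": [0,0.025,-0.024],"turn": [0,0,0],"grip": 0.8},{"dp": [0,0.025,-0.024],"turn": [0,0,0],"grip": 0.8},{"dp": [0,0.025,-0.024],"turn": [0,0,0],"grip": 0.8}])

```text
clock: 8.55
position: [0.5582, 0.1927, 0.5339]
ee_rot: [0.707, 0.015, 0.707, -0.014]
contact_force: [-0.5, 0.2, -0.2]
width: 0.0765
```

Emit:
arm_command(targets=[{"dp": [0.01,0.025,-0.024],"turn": [-2,0,0],"grip": 0.8},{"dp": [0.02,0.025,-0.024],"turn": [-2,0,0],"grip": 0.8},{"dp": [0.02,0.025,-0.022],"turn": [-2,0,0],"grip": 0.8},{"dp": [0.02,0.025,-0.022],"turn": [-2,0,0],"grip": 0.8},{"dp": [0.02,0,0],"turn": [-2.5,0,0],"grip": 0.8},{"dp": [0,0,0],"turn": [0,0,0],"grip": 0.8},{"dp": [0,0,0],"turn": [0,0,0],"grip": 0.8}])

```text
clock: 9.25
position: [0.4668, 0.2905, 0.4441]
ee_rot: [0.705, -0.05, 0.705, 0.05]
contact_force: [0.8, -0.3, -0.3]
width: 0.077
```

Run:
```python
from h import *
np.set_printoptions(precision=4,suppress=True)
s,R,g=tool();print(s['clock'],g,s['width'],s['contact_force'],s['qpos']);print(R)
print(to([.457,.312,.15],R,g))
snap('scene','s6.png',(240,100,160,120),5)
snap('top','t6.png',(230,80,100,140),4)
snap('top','t6b.png',(120,190,100,120),5)
```

```text
9.25 [0.4669 0.2905 0.2891] 0.07701588931296584 [ 0.7743 -0.3316 -0.2644] [ 0.4302  0.218   1.4873 -0.0002  1.4359 -1.282 ]
[[ 0.0004 -0.141   0.99  ]
 [ 0.      0.99    0.141 ]
 [-1.     -0.0001  0.0004]]
[ 0.1391  0.0226 -0.0068]
```

View pics/s6.png

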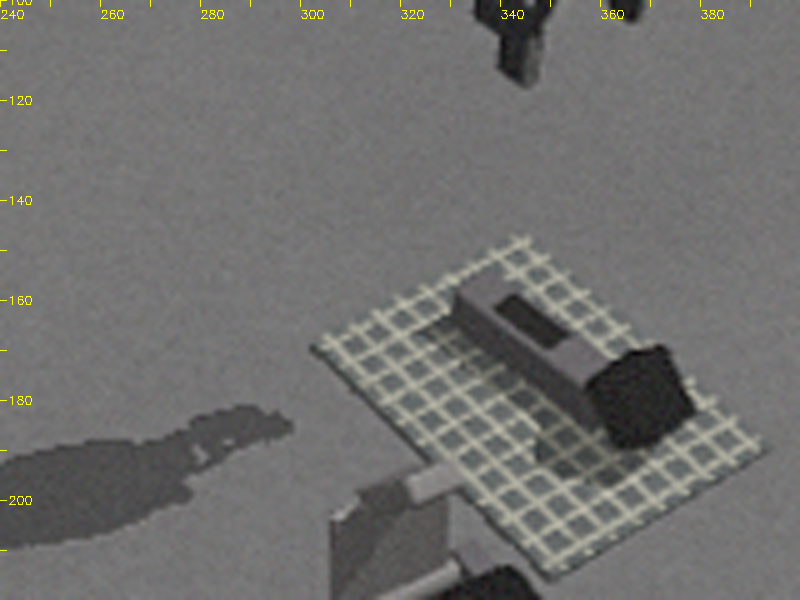

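View pics/t6.png

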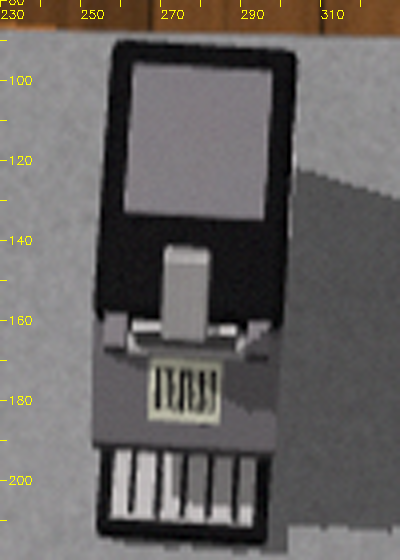

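View pics/t6b.png

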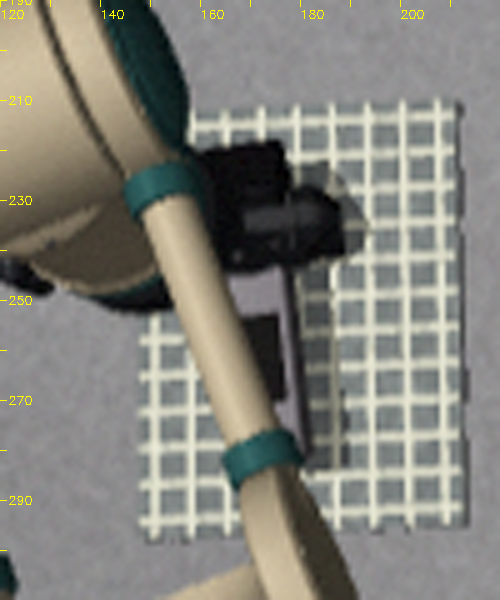

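Run:
```python
from h import *
from scipy.optimize import least_squares
np.set_printoptions(precision=4,suppress=True)
# scanner: frame mid, z=.021; handle top z +.017
def P(p,x,y,z): c,s=np.cos(p[2]),np.sin(p[2]);return np.array([p[0]+c*x-s*y,p[1]+s*x+c*y,.021+z])
obs=[('top',(-.065,.017,.017),(169.4,282.4)),('top',(-.065,-.017,.017),(180.2,280.3)),
('top',(.052,.017,.017),(164.5,239.5)),('top',(.052,-.017,.017),(176.5,238.5)),
('scene',(-.065,-.017,.017),(331,158)),('scene',(-.065,.017,.017),(339.5,153)),('scene',(.052,-.017,.017),(356.5,177))]
r=least_squares(lambda p:np.concatenate([proj(n,P(p,*l))-uv for n,l,uv in obs]),[.457,.31,.14])
print(r.x);print(r.fun.reshape(-1,2))
for n in('top','scene'):
  rr=least_squares(lambda p:np.concatenate([proj(m,P(p,*l))-uv for m,l,uv in obs if m==n]),[.457,.31,.14]);print(n,rr.x)
# label
nrm=np.array([-1,0,1])/2**.5
h=np.array([.675,.031,.2])
cs=[]
for uv in[(267.5,170.5),(284.5,169.7),(285,186),(267.2,184.4)]:
    o,d=ray('top',uv);X=o+d*(nrm@(h-o))/(nrm@d);cs.append(X);print(X)
cs=np.array(cs);print('c',cs.mean(0),np.linalg.norm(cs[0]-cs[1]),np.linalg.norm(cs[1]-cs[2]),np.linalg.norm(cs[3]-cs[0]),'yaw',cs[0]-cs[1])
# lever q check
import numpy as np
p=[.6751,.0308,-.0418]
def lev(q,g):
    r=np.array([-.085,0,-.051])+g
    l=[np.cos(q)*r[0]+np.sin(q)*r[2],r[1],-np.sin(q)*r[0]+np.cos(q)*r[2]];a=p[2]
    return np.array([p[0]+np.cos(a)*l[0]-np.sin(a)*l[1],p[1]+np.sin(a)*l[0]+np.cos(a)*l[1],.2+l[2]])
for q in(2.0,2.2,2.35): print(q,'tip top-view',proj('top',lev(q,[-.02,0,-.007])),'scene',proj('scene',lev(q,[-.02,.014,.007])))
```

```text
[0.4572 0.3132 0.1407]
[[-1.8878 -0.7087]
 [-0.1362 -0.205 ]
 [-0.6228 -0.3667]
 [-0.2522 -0.9032]
 [-1.3406 -0.5407]
 [-2.2936 -0.3291]
 [-0.5776  0.9981]]
top [0.4557 0.3112 0.1539]
scene [0.4594 0.3167 0.1206]
[0.6652 0.0523 0.1902]
[0.6674 0.0093 0.1924]
[0.6332 0.0073 0.1582]
[0.636  0.0532 0.161 ]
c [0.6504 0.0305 0.1754] 0.0431631242743826 0.04846510645577549 0.04131058318851918 yaw [-0.0022  0.043  -0.0022]
2.0 tip top-view [275.3548 155.7369] scene [326.4368 187.5054]
2.2 tip top-view [275.9758 145.8513] scene [331.9375 195.0939]
2.35 tip top-view [276.4403 139.0542] scene [335.8473 201.5346]
```

Emit:
arm_command(targets=[{"dp": [0.03,0.0113,-0.0035],"turn": [0,0,0],"grip": 0.7},{"dp": [0.03,0.0113,-0.0035],"turn": [0,0,0],"grip": 0.7},{"dp": [0.03,0,0],"turn": [0,0,0],"grip": 0.7},{"dp": [0.03,0,0],"turn": [0,0,0],"grip": 0.7},{"dp": [0.03,0,0],"turn": [0,0,0],"grip": 0.7},{"dp": [0.03,0,0],"turn": [0,0,0],"grip": 0.7},{"dp": [0,0,0],"turn": [0,0,0],"grip": 0.7},{"dp": [0,0,0],"turn": [0,0,0],"grip": 0.7}])

```text
clock: 10.2
position: [0.458, 0.3118, 0.2644]
ee_rot: [0.706, -0.05, 0.705, 0.05]
contact_force: [-0.5, 0.3, 0.7]
width: 0.0723
```

Run:
```python
from h import *
np.set_printoptions(precision=4,suppress=True)
s,R,g=tool();print(s['clock'],g,s['width'],s['contact_force'],s['qpos'])
print(to([.457,.312,.026],R,g))
snap('scene','s7.png',(270,100,130,100),6)
```

```text
10.2 [0.4581 0.3118 0.1094] 0.0723195218183395 [-0.5194  0.2504  0.7261] [ 0.4721  0.3593  1.7589  0.0001  1.0226 -1.2396]
[ 0.0834  0.0003 -0.0011]
```

View pics/s7.png

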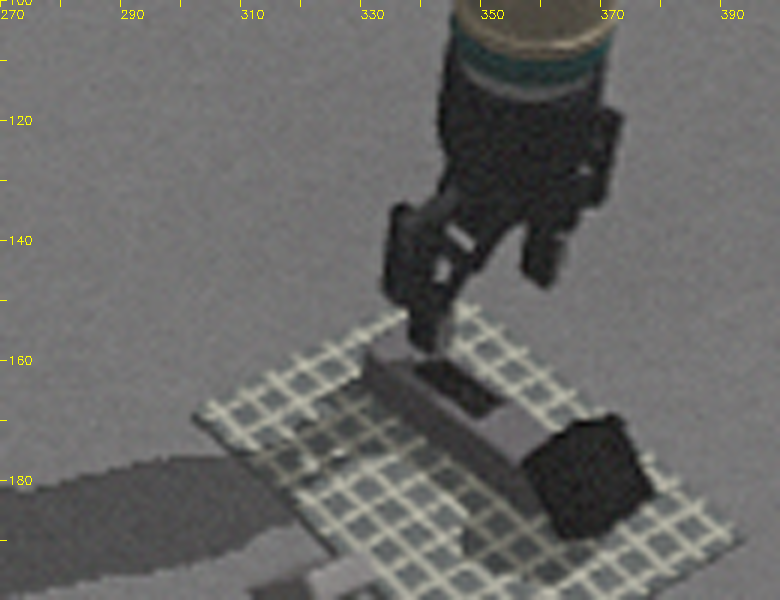

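The jaws at (341,155) and (361,145) straddle the handle as planned. Descending and gripping.

Emit:
arm_command(targets=[{"dp": [0.025,0,-0.001],"turn": [0,0,0],"grip": 0.6},{"dp": [0.025,0,0],"turn": [0,0,0],"grip": 0.6},{"dp": [0.02,0,0],"turn": [0,0,0],"grip": 0.6},{"dp": [0.011,0,0],"turn": [0,0,0],"grip": 0.6},{"dp": [0,0,0],"turn": [0,0,0],"grip": 0.6},{"dp": [0,0,0],"turn": [0,0,0],"grip": 0.6}])

```text
clock: 10.85
position: [0.4569, 0.3121, 0.1841]
ee_rot: [0.706, -0.05, 0.704, 0.05]
contact_force: [-0.5, -0.2, -0.4]
width: 0.0684
```

Emit:
arm_command(targets=[{"dp": [0,0,0],"turn": [0,0,0],"grip": -0.1},{"dp": [0,0,0],"turn": [0,0,0],"grip": -0.1},{"dp": [0,0,0],"turn": [0,0,0],"grip": -0.2},{"dp": [0,0,0],"turn": [0,0,0],"grip": -1},{"dp": [0,0,0],"turn": [0,0,0],"grip": -1},{"dp": [0,0,0],"turn": [0,0,0],"grip": -1},{"dp": [0,0,0],"turn": [0,0,0],"grip": -1}], grip_force=50)

```text
clock: 11.55
position: [0.4565, 0.3121, 0.1839]
ee_rot: [0.706, -0.05, 0.705, 0.051]
contact_force: [-1.1, 0.4, 5.4]
width: 0.0329
```

Run:
```python
from h import *
np.set_printoptions(precision=4,suppress=True)
s,R,g=tool();print(s['clock'],g,s['width'],s['contact_force'],s['moment']);print(R)
snap('scene','s8.png',(270,100,130,100),6)
```

```text
11.55 [0.4569 0.3123 0.0289] 0.03294175164785481 [-1.0781  0.3614  5.4391] [0.1186 0.1255 0.0664]
[[ 0.0021 -0.1415  0.9899]
 [ 0.0014  0.9899  0.1415]
 [-1.      0.0011  0.0023]]
```

View pics/s8.png

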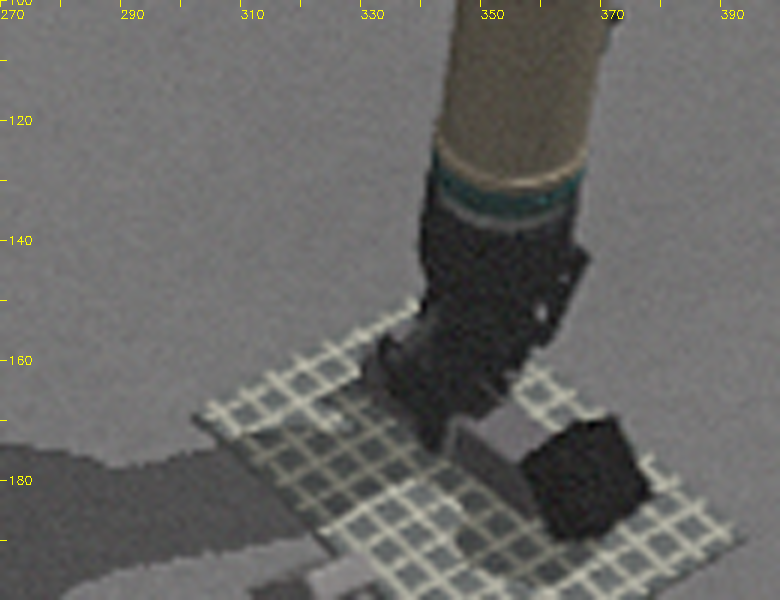

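Emit:
arm_command(targets=[{"dp": [-0.005,0,0],"turn": [0,0,0],"grip": -1},{"dp": [-0.015,0,0],"turn": [0,0,0],"grip": -1},{"dp": [-0.02,0,0],"turn": [0,0,0],"grip": -1},{"dp": [-0.02,0,0],"turn": [0,0,0],"grip": -1},{"dp": [-0.02,0,0],"turn": [0,0,0],"grip": -1},{"dp": [-0.02,0,0],"turn": [0,0,0],"grip": -1},{"dp": [0,0,0],"turn": [0,0,0],"grip": -1},{"dp": [0,0,0],"turn": [0,0,0],"grip": -1}])

```text
clock: 12.4
position: [0.4558, 0.3115, 0.2825]
ee_rot: [0.705, -0.05, 0.705, 0.05]
contact_force: [-0.3, 0.2, -1.5]
width: 0.0334
```

Run:
```python
from h import *
np.set_printoptions(precision=4,suppress=True)
s,R,g=tool();print(s['clock'],g,s['width'],s['contact_force'],s['moment']);
snap('scene','s9.png',(290,70,130,120),5)
```

```text
12.4 [0.4558 0.3115 0.1275] 0.03335765840740374 [-0.3004  0.2255 -1.5289] [-0.0232  0.0271 -0.0135]
```

View pics/s9.png

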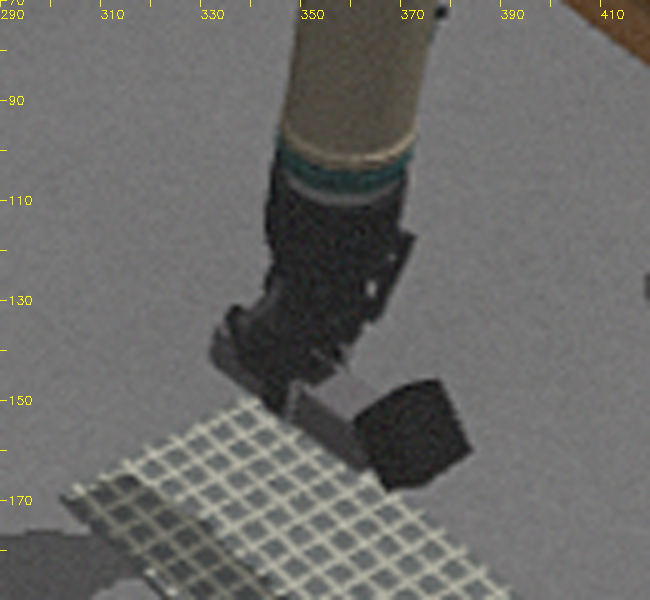

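The scanner has lifted clear of the mat and looks level, with the head at (368,158) and the handle below the jaws. Next I'll carry it to the front of the machine.

Emit:
arm_command(targets=[{"dp": [-0.025,0,0],"turn": [2,0,0],"grip": -1},{"dp": [-0.025,0,0],"turn": [2,0,0],"grip": -1},{"dp": [-0.025,0,0],"turn": [2,0,0],"grip": -1},{"dp": [-0.025,0,0],"turn": [2,0,0],"grip": -1},{"dp": [-0.022,0,0],"turn": [2,0,0],"grip": -1},{"dp": [0,-0.01,-0.005],"turn": [0,0,0],"grip": -1},{"dp": [0,-0.02,-0.005],"turn": [0,0,0],"grip": -1},{"dp": [0,-0.025,-0.005],"turn": [0,0,0],"grip": -1}])

```text
clock: 13.25
position: [0.4383, 0.2563, 0.4021]
ee_rot: [0.706, 0.01, 0.708, -0.011]
contact_force: [0.2, 0.1, -1.7]
width: 0.0334
```

Emit:
arm_command(targets=[{"dp": [0,-0.03,0],"turn": [0,0,0],"grip": -1},{"dp": [0,-0.03,0],"turn": [0,0,0],"grip": -1},{"dp": [0,-0.03,0],"turn": [0,0,0],"grip": -1},{"dp": [0,-0.03,0],"turn": [0,0,0],"grip": -1},{"dp": [0,-0.03,0],"turn": [0,0,0],"grip": -1},{"dp": [0,-0.03,0],"turn": [0,0,0],"grip": -1},{"dp": [0,-0.025,0],"turn": [0,0,0],"grip": -1},{"dp": [0,-0.01,0],"turn": [0,0,0],"grip": -1}])

```text
clock: 14.05
position: [0.431, 0.0403, 0.4024]
ee_rot: [0.705, 0.012, 0.709, -0.012]
contact_force: [-0.3, 0.1, -1.9]
width: 0.0332
```

Emit:
arm_command(targets=[{"dp": [0,0,0],"turn": [0,0,0],"grip": -1},{"dp": [0,0,0],"turn": [0,0,0],"grip": -1}])

```text
clock: 14.25
position: [0.4319, 0.0427, 0.4038]
ee_rot: [0.706, 0.012, 0.708, -0.011]
contact_force: [-0.0, 0.8, -1.5]
width: 0.0333
```

Run:
```python
from h import *
np.set_printoptions(precision=4,suppress=True)
s,R,g=tool();print(s['clock'],g,s['width'],s['contact_force'],s['moment']);print(R)
print(to([.4797,.0365,.2508],R,g))
snap('scene','s10.png',(240,80,130,150),4)
snap('top','t10.png',(230,110,100,150),4)
```

```text
14.25 [0.4317 0.0429 0.2488] 0.0333096304499795 [-0.0159  0.7997 -1.5445] [ 0.0126  0.0699 -0.0236]
[[-0.0018  0.0328  0.9995]
 [ 0.0012  0.9995 -0.0328]
 [-1.      0.0011 -0.0018]]
[-0.0021 -0.0048  0.0482]
```

View pics/s10.png

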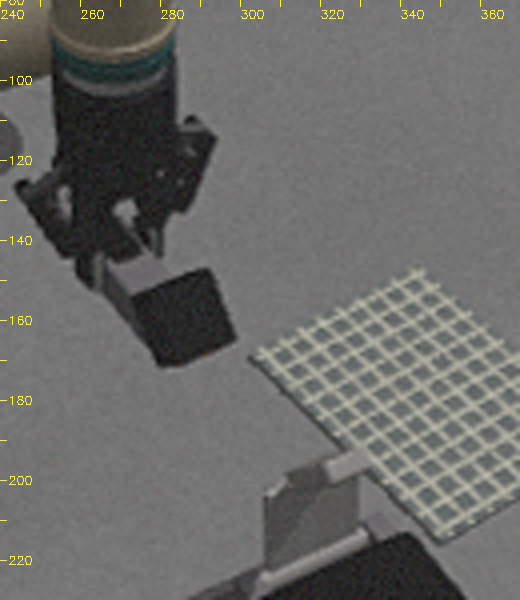

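View pics/t10.png

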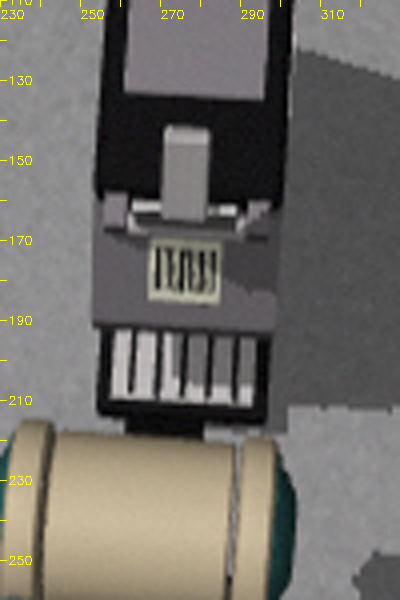

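Run:
```python
from h import *
from scipy.optimize import least_squares
np.set_printoptions(precision=4,suppress=True)
def pose(x,y,z,yaw,p=0): return Ro.from_euler('zyx',[yaw,p,0]).as_matrix(),np.array([x,y,z])
R0,t0=pose(.4585,.3145,.021,.138)
pts=[];
for uv,yy in[((365,190),-.023),((378,181.5),.023),((372,169.5),.023),((357,177),-.017)]:
    o,d=ray('scene',uv);o=R0.T@(o-t0);d=R0.T@d;pts.append(o+d*(yy-o[1])/d[1])
pts=np.array(pts);print(pts)
new=np.array([(280.8,171.8),(299,164.5),(293,147.3),(273.8,155)])
def f(v):
    R,t=pose(*v);return np.concatenate([proj('scene',R@P+t)-u for P,u in zip(pts,new)])
b=[.4317,.0429,.2408,-.0328,0]
print(f(b).reshape(-1,2))
r=least_squares(lambda w:np.concatenate([f([b[0]+w[0],b[1]+w[1],b[2]+w[2],b[3]+w[3],w[4]]),np.array(w)/[.003,.003,.003,.05,.2]]),np.zeros(5));print(r.x,r.fun)
```

```text
[[ 0.0963 -0.023   0.0044]
 [ 0.1046  0.023   0.0177]
 [ 0.0736  0.023   0.0461]
 [ 0.0531 -0.017   0.0231]]
[[-0.9481 -0.6297]
 [-1.6089 -1.5773]
 [-1.7629 -0.075 ]
 [-0.416  -0.4908]]
[0.0006 0.0012 0.0005 0.0147 0.0387] [ 0.1546  0.0995 -0.5429 -0.7866 -0.5773  0.752   0.6053  0.0543  0.1881
  0.4023  0.1684  0.2939  0.1937]
```

The pose is as expected (pitch about 0.04 rad, offsets about 1 mm). Next I'll move into the scan pose and hold.

Emit:
arm_command(targets=[{"dp": [-0.001,-0.003,0.012],"turn": [0,0,0],"grip": -1},{"dp": [-0.001,-0.003,0.012],"turn": [0,0,0],"grip": -1},{"dp": [0,0,0.012],"turn": [0,0,0],"grip": -1},{"dp": [0,0,0.008],"turn": [0,0,0],"grip": -1},{"dp": [0,0,0.004],"turn": [0,0,0],"grip": -1},{"dp": [0,0,0],"turn": [0,0,0],"grip": -1},{"dp": [0,0,0],"turn": [0,0,0],"grip": -1},{"dp": [0,0,0],"turn": [0,0,0],"grip": -1}])

```text
clock: 15.15
position: [0.4797, 0.0348, 0.4067]
ee_rot: [0.707, 0.012, 0.707, -0.011]
contact_force: [0.8, -0.0, -1.4]
width: 0.0333
```

Run:
```python
from h import *
np.set_printoptions(precision=4,suppress=True)
s,R,g=tool();print(s['clock'],g,s['width'],s['contact_force']);
# estimate label in window frame
for pt in(0,.04):
  yaw=np.arctan2(R[1,2],R[0,2]);S=Ro.from_euler('zy',[yaw,pt]).as_matrix()
  mid=g+R@[.008,0,0];w=mid+S@[.0997,0,.0033];B=S@Ro.from_euler('y',np.pi/4).as_matrix()
  print(B.T@(np.array([.650,.0305,.1754])-w))
snap('scene','s11.png',(250,100,130,130),4)
snap('top','t11.png',(230,110,100,150),4)
```

```text
15.15 [0.4796 0.0348 0.2517] 0.03327885127032158 [ 0.779  -0.0189 -1.3969]
[ 0.1006  0.0012 -0.0006]
[0.0976 0.0013 0.0061]
```

View pics/s11.png

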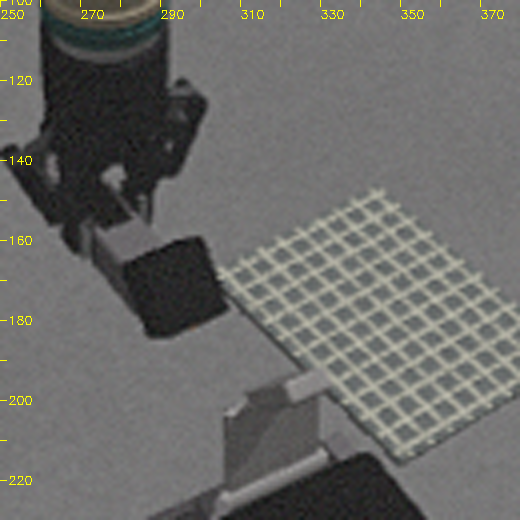

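View pics/t11.png

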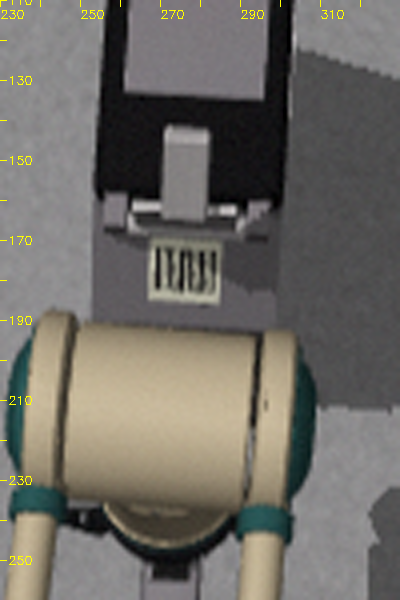

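Predicted aim: distance about 0.10 m, off-centre no more than 6 mm. Holding.

Emit:
arm_command(targets=[{"dp": [0,0,0],"turn": [0,0,0],"grip": -1},{"dp": [0,0,0],"turn": [0,0,0],"grip": -1},{"dp": [0,0,0],"turn": [0,0,0],"grip": -1},{"dp": [0,0,0],"turn": [0,0,0],"grip": -1},{"dp": [0,0,0],"turn": [0,0,0],"grip": -1},{"dp": [0,0,0],"turn": [0,0,0],"grip": -1},{"dp": [0,0,0],"turn": [0,0,0],"grip": -1},{"dp": [0,0,0],"turn": [0,0,0],"grip": -1}])

```text
clock: 16.05
position: [0.4801, 0.0348, 0.4067]
ee_rot: [0.707, 0.012, 0.707, -0.012]
contact_force: [-0.5, 0.3, -2.2]
width: 0.0334
```

Emit:
arm_command(targets=[{"dp": [0,0,0],"turn": [0,0,0],"grip": -1},{"dp": [0,0,0],"turn": [0,0,0],"grip": -1},{"dp": [0,0,0],"turn": [0,0,0],"grip": -1},{"dp": [0,0,0],"turn": [0,0,0],"grip": -1},{"dp": [0,0,0],"turn": [0,0,0],"grip": -1},{"dp": [0,0,0],"turn": [0,0,0],"grip": -1},{"dp": [0,0,0],"turn": [0,0,0],"grip": -1},{"dp": [0,0,0],"turn": [0,0,0],"grip": -1}])

```text
clock: 16.85
position: [0.4801, 0.0348, 0.4067]
ee_rot: [0.707, 0.012, 0.707, -0.011]
contact_force: [0.6, 0.2, -1.6]
width: 0.0331
```

Emit:
arm_command(targets=[{"dp": [0,0,0],"turn": [0,0,0],"grip": -1},{"dp": [0,0,0],"turn": [0,0,0],"grip": -1},{"dp": [0,0,0],"turn": [0,0,0],"grip": -1},{"dp": [0,0,0],"turn": [0,0,0],"grip": -1},{"dp": [0,0,0],"turn": [0,0,0],"grip": -1},{"dp": [0,0,0],"turn": [0,0,0],"grip": -1},{"dp": [0,0,0],"turn": [0,0,0],"grip": -1},{"dp": [0,0,0],"turn": [0,0,0],"grip": -1}])

```text
clock: 17.65
position: [0.4801, 0.0348, 0.4067]
ee_rot: [0.707, 0.012, 0.707, -0.011]
contact_force: [-0.2, -0.1, -1.9]
width: 0.0335
```

Run:
```python
from h import *
np.set_printoptions(precision=4,suppress=True)
s,R,g=tool();print(s['clock'],g,s['qd'],s['width'])
```

```text
17.65 [0.4801 0.0348 0.2517] [ 0.0018  0.0003 -0.0016 -0.0009 -0.0005 -0.0009] 0.03345639460319092
```

I held 2.5 s. As a hedge against an error in the assumed label plane, I'll take a second hold aimed about 5 mm lower, since there is plenty of time.

Emit:
arm_command(targets=[{"dp": [0.004,0,0],"turn": [0,0,0],"grip": -1},{"dp": [0.003,0,0],"turn": [0,0,0],"grip": -1},{"dp": [0,0,0],"turn": [0,0,0],"grip": -1},{"dp": [0,0,0],"turn": [0,0,0],"grip": -1},{"dp": [0,0,0],"turn": [0,0,0],"grip": -1},{"dp": [0,0,0],"turn": [0,0,0],"grip": -1},{"dp": [0,0,0],"turn": [0,0,0],"grip": -1},{"dp": [0,0,0],"turn": [0,0,0],"grip": -1}])

```text
clock: 18.45
position: [0.4801, 0.0348, 0.3998]
ee_rot: [0.707, 0.012, 0.707, -0.011]
contact_force: [-1.3, 0.1, -2.2]
width: 0.0332
```

Emit:
arm_command(targets=[{"dp": [0,0,0],"turn": [0,0,0],"grip": -1},{"dp": [0,0,0],"turn": [0,0,0],"grip": -1},{"dp": [0,0,0],"turn": [0,0,0],"grip": -1},{"dp": [0,0,0],"turn": [0,0,0],"grip": -1},{"dp": [0,0,0],"turn": [0,0,0],"grip": -1},{"dp": [0,0,0],"turn": [0,0,0],"grip": -1},{"dp": [0,0,0],"turn": [0,0,0],"grip": -1},{"dp": [0,0,0],"turn": [0,0,0],"grip": -1}])

```text
clock: 19.25
position: [0.4801, 0.0347, 0.3997]
ee_rot: [0.707, 0.012, 0.707, -0.012]
contact_force: [0.3, -0.2, -1.0]
width: 0.0331
```

Emit:
arm_command(targets=[{"dp": [0,0,0],"turn": [0,0,0],"grip": -1},{"dp": [0,0,0],"turn": [0,0,0],"grip": -1},{"dp": [0,0,0],"turn": [0,0,0],"grip": -1},{"dp": [0,0,0],"turn": [0,0,0],"grip": -1},{"dp": [-0.007,0,-0.01],"turn": [0,0,0],"grip": -1},{"dp": [0,0,-0.02],"turn": [0,0,0],"grip": -1},{"dp": [0,0,-0.02],"turn": [0,0,0],"grip": -1},{"dp": [0,0,0],"turn": [0,0,0],"grip": -1}])

```text
clock: 20.05
position: [0.4272, 0.0367, 0.4071]
ee_rot: [0.706, 0.012, 0.708, -0.011]
contact_force: [0.2, -0.2, -1.9]
width: 0.0331
```

Run:
```python
from h import *
np.set_printoptions(precision=4,suppress=True)
s,R,g=tool();print(s['clock'],g,s['width'])
# mat centre from corners
a=np.mean([[.5847,.3938],[.5962,.216],[.3563,.2035],[.3471,.3776],[.3643,.2022],[.3544,.3802],[.5904,.3934],[.6011,.2168]],0);print(a)
print(to([a[0]-.015,a[1],.25],R,g))
```

```text
20.05 [0.4268 0.0367 0.2521] 0.03313514978428713
[0.4743 0.2979]
[0.0021 0.2622 0.024 ]
```

Emit:
arm_command(targets=[{"dp": [0,0.012,0],"turn": [0,0,0],"grip": -1},{"dp": [0,0.025,0],"turn": [0,0,0],"grip": -1},{"dp": [0,0.03,0],"turn": [0,0,0],"grip": -1},{"dp": [0,0.03,0.004],"turn": [0,0,0],"grip": -1},{"dp": [0,0.03,0.005],"turn": [0,0,0],"grip": -1},{"dp": [0,0.03,0.005],"turn": [0,0,0],"grip": -1},{"dp": [0,0.03,0.005],"turn": [0,0,0],"grip": -1},{"dp": [0,0.03,0.005],"turn": [0,0,0],"grip": -1}])

```text
clock: 20.85
position: [0.4618, 0.255, 0.4068]
ee_rot: [0.707, 0.012, 0.707, -0.011]
contact_force: [0.4, -0.1, -1.4]
width: 0.0331
```

Emit:
arm_command(targets=[{"dp": [0.01,0.025,0],"turn": [-3,0,0],"grip": -1},{"dp": [0.02,0.015,0],"turn": [-3,0,0],"grip": -1},{"dp": [0.03,0.005,0],"turn": [0,0,0],"grip": -1},{"dp": [0.03,0,0],"turn": [0,0,0],"grip": -1},{"dp": [0.03,0,0],"turn": [0,0,0],"grip": -1},{"dp": [0.03,0,0],"turn": [0,0,0],"grip": -1},{"dp": [0.02,0,0],"turn": [0,0,0],"grip": -1},{"dp": [0,0,0],"turn": [0,0,0],"grip": -1}])

```text
clock: 21.65
position: [0.4606, 0.298, 0.2337]
ee_rot: [0.705, -0.026, 0.709, 0.025]
contact_force: [0.0, 0.3, -1.8]
width: 0.0333
```

Run:
```python
from h import *
np.set_printoptions(precision=4,suppress=True)
s,R,g=tool();print(s['clock'],g,s['width'],s['contact_force'])
print(to([.459,.298,.029],R,g))
snap('scene','s12.png',(280,80,130,130),4)
```

```text
21.65 [0.4597 0.2977 0.0787] 0.03328662210103937 [ 0.0317  0.3068 -1.8365]
[ 0.0497  0.0005 -0.0004]
```

View pics/s12.png

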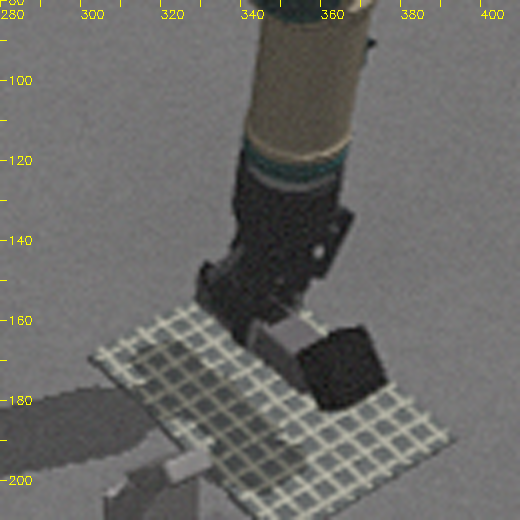

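The scanner is over the mat centre, about 50 mm above where it will rest. Lowering gently.

Emit:
arm_command(targets=[{"dp": [0.02,0,0],"turn": [0,0,0],"grip": -1},{"dp": [0.015,0,0],"turn": [0,0,0],"grip": -1},{"dp": [0.007,0,0],"turn": [0,0,0],"grip": -1},{"dp": [0.004,0,0],"turn": [0,0,0],"grip": -1},{"dp": [0.002,0,0],"turn": [0,0,0],"grip": -1},{"dp": [0,0,0],"turn": [0,0,0],"grip": -1},{"dp": [0,0,0],"turn": [0,0,0],"grip": -1}])

```text
clock: 22.4
position: [0.4617, 0.2977, 0.1894]
ee_rot: [0.707, -0.025, 0.706, 0.026]
contact_force: [0.2, -0.7, -1.9]
width: 0.0335
```

Emit:
arm_command(targets=[{"dp": [0.003,0,0],"turn": [0,0,0],"grip": -1},{"dp": [0.001,0,0],"turn": [0,0,0],"grip": -1},{"dp": [0,0,0],"turn": [0,0,0],"grip": -1}])

```text
clock: 22.7
position: [0.4613, 0.2974, 0.1846]
ee_rot: [0.707, -0.025, 0.707, 0.025]
contact_force: [-0.6, -0.9, -2.5]
width: 0.0334
```

Emit:
arm_command(targets=[{"dp": [0.001,0,0],"turn": [0,0,0],"grip": -1},{"dp": [0,0,0],"turn": [0,0,0],"grip": -1},{"dp": [0,0,0],"turn": [0,0,0],"grip": -1}])

```text
clock: 23.0
position: [0.4614, 0.2975, 0.1839]
ee_rot: [0.707, -0.025, 0.707, 0.026]
contact_force: [-1.6, -1.1, 1.1]
width: 0.0329
```

Emit:
arm_command(targets=[{"dp": [0.001,0,0],"turn": [0,0,0],"grip": -1},{"dp": [0,0,0],"turn": [0,0,0],"grip": -1},{"dp": [0,0,0],"turn": [0,0,0],"grip": -0.1},{"dp": [0,0,0],"turn": [0,0,0],"grip": 0},{"dp": [0,0,0],"turn": [0,0,0],"grip": 0.2},{"dp": [0,0,0],"turn": [0,0,0],"grip": 0.5},{"dp": [0,0,0],"turn": [0,0,0],"grip": 0.6},{"dp": [0,0,0],"turn": [0,0,0],"grip": 0.6}])

```text
clock: 23.8
position: [0.4614, 0.2975, 0.1826]
ee_rot: [0.707, -0.025, 0.707, 0.026]
contact_force: [-0.2, 0.2, 0.2]
width: 0.0678
```

Emit:
arm_command(targets=[{"dp": [0,0,0],"turn": [0,0,0],"grip": 0.6},{"dp": [-0.01,0,0],"turn": [0,0,0],"grip": 0.6},{"dp": [-0.02,0,0],"turn": [0,0,0],"grip": 0.6},{"dp": [-0.03,0,0],"turn": [0,0,0],"grip": 0.6},{"dp": [-0.04,0,0],"turn": [0,0,0],"grip": 0.6},{"dp": [-0.04,0,0],"turn": [0,0,0],"grip": 0.6},{"dp": [-0.04,0,-0.02],"turn": [0,0,0],"grip": 0.6},{"dp": [0,0,-0.03],"turn": [0,0,0],"grip": 0.6}])

```text
clock: 24.6
position: [0.4136, 0.2948, 0.3692]
ee_rot: [0.711, -0.023, 0.702, 0.027]
contact_force: [0.3, 1.2, -0.7]
width: 0.0683
```

Emit:
arm_command(targets=[{"dp": [0,0,-0.03],"turn": [0,0,0],"grip": 0.6},{"dp": [0,0,-0.03],"turn": [0,0,0],"grip": 0.6},{"dp": [0,0,-0.02],"turn": [0,0,0],"grip": 0.6},{"dp": [0,0,0],"turn": [0,0,0],"grip": 0.6},{"dp": [0,0,0],"turn": [0,0,0],"grip": 0.6},{"dp": [0,0,0],"turn": [0,0,0],"grip": 0.6}])

```text
clock: 25.2
position: [0.3329, 0.2885, 0.363]
ee_rot: [0.707, -0.025, 0.706, 0.026]
contact_force: [0.4, 0.1, -0.1]
width: 0.0682
```

Run:
```python
from h import *
np.set_printoptions(precision=4,suppress=True)
s,R,g=tool();print(s['clock'],g,s['width'],s['contact_force'])
snap('scene','s13.png',(100,100,300,220),2)
snap('top','t13.png',(130,80,320,230),2)
```

```text
25.2 [0.3331 0.2886 0.208 ] 0.06820730487218431 [ 0.4177  0.0802 -0.1348]
```

View pics/s13.png

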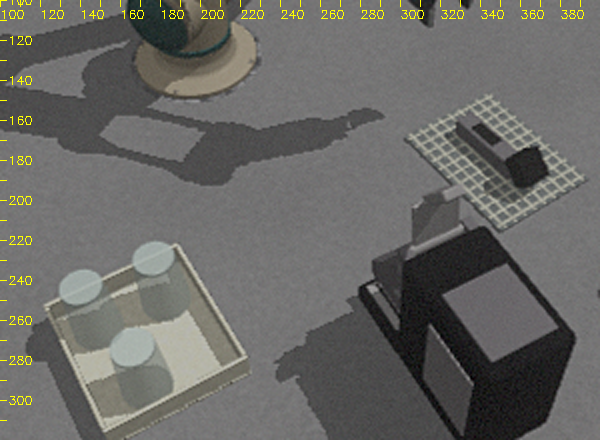

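View pics/t13.png

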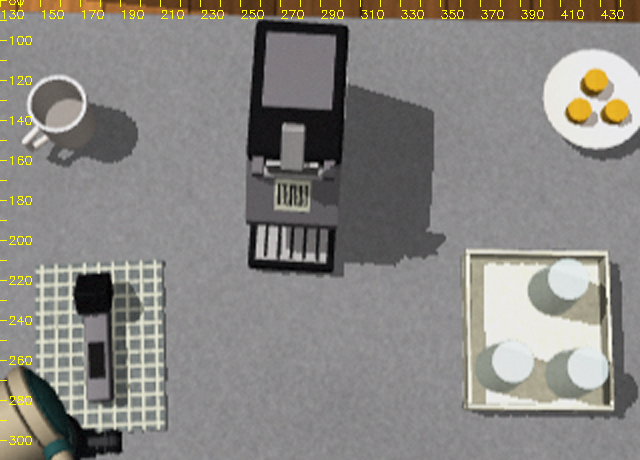

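The scanner lies flat on the mat with its handle at about (178,252) in the top view, the lever is up with the label uncovered, the tumblers look unmoved, and the arm is clear. Handing in.

Run:
```python
from rig import manip
manip.sign_off()
```

```text
the job is handed in; nothing more can be done
```

I completed all the steps and handed the job in at about 25 s of the 69 s allowed; no verdict was reported.

- **Lever:** I gripped it by the tongue and swung it up to its stop. The gripper position put it at about 2.34 rad, and the top view suggested about 2.3 rad. It is still up, with the label uncovered.
- **Scan:** I held the scanner at the label for about 2.5 s, at an estimated 0.10 m from the window and within about 6 mm of the label's middle. I then held a second time, aimed about 5 mm lower. Both aims rest on the camera fit and on assuming the label's plane passes through the hinge line. There was no direct confirmation of the scan.
- **Scanner:** I lowered it onto the mat until it touched, then let go. The last pictures show it lying flat, with its middle about 15 mm from the mat's centre.
- **Tumblers and arm:** The tumblers look unmoved, and nothing touches the robot; the last contact force was about zero.

The two cameras disagreed by about 1 to 2 pixels (2 to 6 mm). The scanner may also have sat about 0.04 rad nose-down in the grip. Both are within the tolerances.

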